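# Set up the chip tray and hold the largest chisel over it

## Robot

A 7-joint arm with a two-finger parallel gripper is mounted at the origin on the work surface. World frame = base frame: x ahead of the robot, y to its left, z up, the work surface at z = 0. Lengths are in m, angles in degrees, forces in N, time in s.
With the tool pointing down it reaches from about 0.425 to 1.025 m from the base axis. Payload 3.6 kg.
Tool frame: the origin (TCP) lies between the finger pads; the fingertips stand 19 mm ahead of it and the grasp point (between the pads) is the TCP; z points along the fingers, y is the line along which they close (so a half turn about z gives the same grasp; the last joint's range is limited). The gripper opens to 85 mm and grips with 20 to 120 N. Pads are 22 mm wide; open, the fingers measure 114 mm over their backs; the gripper's body (76 mm by 85 mm) begins 54 mm behind the grasp point. The pads swing forward as they close: fully open they stand 13 mm farther back than shut.
Start: joints at [-76.633, 33.873, 2.773, 92.16, -1.908, 54.013, -1.931], TCP at [0.233, 0.687, 0.227] pointing down, gripper open.
Joint ranges: [-153.93, 153.93], [-27.13, 128.08], [-72.61, 78.16], [10.71, 143.7], [-87.88, 267.88], [4.46, 118.87], [-176.78, 176.78]. Speed limits (degrees/s): [147.25, 147.25, 180, 180, 180, 180, 180].

## Interface

Orientations are given as [roll, pitch, yaw] about the fixed x, y, z axes, in that order (R = Rz(yaw) Ry(pitch) Rx(roll)).
In Python, from rig import ctrl gives the robot as it stands. The module is installed in compiled form; this text tells all that it offers.
- The arm moves only by the tool jog_arm, never from a script. Its argument "plan" is one flat list of numbers, 5 for each row, row after row: the shift along the world's x, y, z in mm, then the turn about the world's z in degrees, then the opening, from 0 (shut) to 1 (fully open). In form: [dx, dy, dz, roll, gripper, dx, dy, dz, roll, gripper, ...]. A call has exactly 8 rows; each row shifts and turns the commanded pose from where the row before left it; what a row does not reach is not made up. A row lasts 1/12 s, in which the tool goes at most 41.7 mm and 7.16 degrees, less where a joint would pass 70% of its speed; a pose out of reach is approached as far as the arm can. A call with a gripper value outside its range is refused whole. The fingers move at their own pace and stop on an object; "grip_force" is the grip in N (left out, the last holds). Time passes only in rows, so rows that do not move let the fingers close, or fill a call up. It gives the time, the measured TCP pose, the force, the opening and the grip force at its end, in the units of the state.
- ctrl.get_obs(): the state, without advancing time (a new reading comes with each control period).
- ctrl.grab_frame(name): name is "scene" or "side" or "wrist"; returns the picture (480x640x3 uint8, blue, green, red); there is no depth.
- ctrl.get_calibration(name): a dict with "fx", "fy", "cx", "cy" (pixels), "k1" (the pictures are not rectified: a ray, as slopes to the right and down, at radius r is drawn at 1 + k1 r^2 times it, then the intrinsics apply), "R" (3x3) and "t" (3): a world point X has camera coordinates R X + t; the wrist camera has in their place "mount" (4x4, takes a point from camera to tool coordinates, whose origin is the TCP and whose axes are the flange's). Camera axes: x right, y down, z forward; pixel columns grow to the right and rows downward; lengths in m; the calibration is good to about 2 mm. A picture is of the moment at which its call begins: read the wrist's pose just before it. get_calibration takes no time and is no camera call.
- ctrl.hand_in(): hands the job in; it is judged then, once.
The state is a dict: "time": time; "q": joint angles; "qvel": joint speeds; "effort": joint torques, N m; "tool_pos": TCP position; "tool_rot": TCP orientation; "contact_force": force on the tool from outside, world axes, zero at the start; "wrist_torque": the same for the moment, N m; "gripper_width": finger opening in m; "grasp_force": force on a finger pad.
Only numpy, scipy, OpenCV 4.12 (cv2) and the standard library are available. Lean on these libraries where they do the work, as an engineer would, in place of code of your own. Each camera call takes 0.05 s, during which the arm holds its last target. There are 200 camera calls.

## Task

Set up the fold-up tray by raising its three hinged walls (two long sides and the near end) upright. Then draw the largest chisel out of the leaning rack and, finishing while still holding it in the gripper, keep it still and level, lengthwise along the tray, with the middle of its blade over the middle of the tray about 15 cm above the bench and touching nothing else, so that I can brush it clean. Leave the other two chisels in the rack and the other things on the bench where they are.

Things in the scene. Friction and masses are not known exactly. Their poses are not given: they have to be found in the camera images.
- tray: plywood fold-up tray, fixed to the bench. Origin: centre of its underside; x along its length to its fixed far wall, y to its left, z up. Base board 180 (x) x 130 (y) x 12 mm; fixed wall at x = +90 to +96 mm, top 72 mm above the bench. The other three walls are hinged and start part-way down, spread outwards; raised, their tops are 72 mm above the bench
- tray_middle (a point): middle of the tray, on the top of the base board, 12 mm above the bench; same axes as the tray
- wall_left (a joint): hinged tray wall, 176 mm long, 60 mm from hinge to free edge, 6 mm thick (on the under / outer side of the hinge line). Hinge line at tray y = +65 mm, along tray x, 12 mm above the bench. 0 = flat outwards, 1.57 = upright, stop 1.60; starts 0.45-0.8, its free edge 38 mm or more up, so a finger fits under it. Stiff hinge (0.05 N m) stays where left; push it up from outside
- wall_right (a joint): hinged tray wall, 176 mm long, 60 mm from hinge to free edge, 6 mm thick (on the under / outer side of the hinge line). Hinge line at tray y = -65 mm, along tray x, 12 mm above the bench. 0 = flat outwards, 1.57 = upright, stop 1.60; starts 0.45-0.8, its free edge 38 mm or more up, so a finger fits under it. Stiff hinge (0.05 N m) stays where left; push it up from outside
- wall_near (a joint): hinged tray wall, 126 mm long, 60 mm from hinge to free edge, 6 mm thick (on the under / outer side of the hinge line). Hinge line at tray x = -90 mm (end nearer the robot), along tray y, 12 mm above the bench. 0 = flat outwards, 1.57 = upright, stop 1.60; starts 0.45-0.8, its free edge 38 mm or more up, so a finger fits under it. Stiff hinge (0.05 N m) stays where left; push it up from outside
- rack: wooden rack, fixed, 263 mm wide (y), about 115 mm high. Origin: centre of its underside below the shoulder line; x away from the robot, y left. Two slotted rails hold three chisels leaning 45 degrees at y = -75, 0, +75 mm, handles up towards the robot (-x), blades down and away. Shoulders rest on the upper rail at x = 0, z = 95 mm; the lower rail lies 55-70 mm further along the blades
- chisel_large: largest chisel (widest blade, thickest, longest handle), in any slot; 0.19-0.3 kg. Origin: shoulder where blade meets handle; x along the blade to the edge, y across its width, z its thickness. Blade 34 x 6 mm, 100 mm long; pale wood handle 30 (y) x 27 (z) mm, flat-sided, x = -6 to -111 mm, steel cap to -119. Balance near the origin. Comes free when drawn along -x by just over 100 mm
- blade_middle (a point): middle of the largest chisel's blade, 50 mm from the shoulder; chisel's axes
- blade_tip (a point): cutting edge of the largest chisel, 100 mm from the shoulder; chisel's axes
- chisel_medium: the medium chisel: blade 22 mm wide, handle 24 mm wide and 92 mm long; otherwise as the large one; stays in the rack
- chisel_small: the small chisel: blade 14 mm wide, handle 19 mm wide and 80 mm long; otherwise as the large one; stays in the rack
- tape: black tape measure, about 70 x 65 mm, 34 mm high; bystander, origin at the underside
- offcut_block: wood offcut 110 x 60 x 40 mm; bystander, origin at the underside
- offcut_board: board offcut 90 x 170 x 15 mm; bystander, origin at the underside
- mallet: wooden mallet lying flat, 330 mm long, 60 mm high; bystander, origin on the bench, its head at +x and its handle at -x
- bottle: closed glass bottle, diameter 60 mm, 160 mm high; bystander, origin at the underside
- calculator: desk calculator 80 x 130 x 16 mm; bystander, origin at the underside
- sander: cork sanding block 110 x 65 x 30 mm; bystander, origin at the underside

How it is judged (in metres and radians):
On the way, in this order (a step that is already met when the one before it is completed fails the run):
1. all three hinged walls of the tray are raised upright (value of joint each of wall_left, wall_right, wall_near above 1.4 rad), for 0.2 s.
2. the largest chisel is drawn clear of the rack and held by the gripper (height (world z) of blade_tip above 0.085 m and distance between chisel_large and rack above 0.12 m and contact force between chisel_large and rack below 0.1 N and contact force between chisel_large and the fingers above 1 N), for 0.1 s.
At the end, for the whole second after the job is handed in: Three walls within 10 deg of upright (joint > 1.40). Largest chisel in the fingers, at rest, level within 11 deg, along the tray within 17 deg (either way), mid-blade within 40 mm (horizontal) of tray middle and 110-210 mm above the bench, touching neither tray nor rack (all of step 1 and angle between chisel_large's own x axis and vertical between 1.37 and 1.77 rad and angle between the x axis of chisel_large and the x axis of tray, either way round below 0.3 rad and horizontal distance between blade_middle and tray_middle below 0.04 m and height (world z) of blade_middle between 0.11 and 0.21 m and contact force between chisel_large and the fingers above 1 N and contact force between chisel_large and tray below 0.1 N and contact force between chisel_large and rack below 0.1 N and linear speed of chisel_large below 0.03 m/s and angular speed of chisel_large below 0.2 rad/s); the arm keeps its last pose, push and grip.
It fails at once if another chisel is moved out of its place in the rack by more than 25 mm (distance of any of chisel_medium, chisel_small from where it was at the start of the episode above 0.025 m).
It fails at once if a bystander on the bench is shifted by more than 30 mm (distance of any of tape, offcut_block, offcut_board, mallet, bottle, calculator, sander from where it was at the start of the episode above 0.03 m).
It also fails if it takes over 72 s, if anything falls off the work surface, if the arm or the gripper's body presses on something with over 40 N, if the wrist force passes 120 N, or if a joint passes its speed limit or range.

## Working session

There is one attempt and no reset: what is moved stays moved. The work goes in short steps, Python scripts to look and compute and a tool call to move; the robot and the scene stay as the last step left them, time stands still between calls to the robot, and variables do not carry over. Pictures are saved under pics/ and viewed, at most 10 in all, crops included, and the job is handed in when it is done.

Besides the shell and the picture viewer there is one more tool, called after "Emit:" in YAML: its name, and indented under it one key for each argument. jog_arm: Moves the arm, as the interface text tells. Its arguments: {"type":"object","properties":{"plan":{"type":"array"},"grip_force":{"type":"number"}},"required":["plan"]}

```bash
mkdir -p pics
python3 - <<'E'
from rig import ctrl
import cv2,numpy as np
for n in("scene","side"):
    im=ctrl.grab_frame(n); cv2.imwrite(f"pics/{n}0.png",im)
    c=ctrl.get_calibration(n); print(n,{k:np.round(v,4).tolist() for k,v in c.items()})
print(ctrl.get_calibration("wrist"))
print(ctrl.get_obs())
E
```

```text
scene {'fx': 445.6773, 'fy': 445.6773, 'cx': 320.1766, 'cy': 240.3183, 'k1': -0.0224, 'R': [[0.3221, 0.9467, -0.0065], [0.6301, -0.2195, -0.7448], [-0.7066, 0.2358, -0.6672]], 't': [-0.2263, -0.2524, 1.4629]}
side {'fx': 435.2332, 'fy': 435.2332, 'cx': 326.6721, 'cy': 245.3661, 'k1': -0.0129, 'R': [[0.9974, -0.0726, 0.0024], [-0.0392, -0.565, -0.8242], [0.0612, 0.8219, -0.5663]], 't': [-0.5111, 0.1194, 1.3127]}
{'fx': 352.1394371774054, 'fy': 352.1394371774054, 'cx': 322.25806902421414, 'cy': 237.76818852580217, 'k1': 0.0018981929611721884, 'mount': array([[-2.69123792e-04, -9.65208632e-01, -2.61480831e-01,
         6.62277743e-02],
       [ 9.99999961e-01, -2.39255547e-04, -1.46061425e-04,
         6.51782935e-04],
       [ 7.84190092e-05, -2.61480860e-01,  9.65208658e-01,
        -1.47296831e-01],
       [ 0.00000000e+00,  0.00000000e+00,  0.00000000e+00,
         1.00000000e+00]])}
{'time': 0.1, 'q': array([-76.63378381,  33.92105705,   2.768709  ,  92.22868994,
        -1.90762884,  54.01208979,  -1.93078031]), 'qvel': array([-0.07650146, -0.16924021,  0.10153869, -0.16885057, -0.07703099,
        0.15454878,  0.03519505]), 'effort': array([ 4.38004645e-03, -5.49999011e+01,  1.55293833e+00, -1.98825663e+01,
        9.66080086e-03,  3.78371813e-03, -1.03563485e-05]), 'tool_pos': array([0.23248734, 0.68592079, 0.22595076]), 'tool_rot': array([-1.79884521e+02,  7.38399267e-03,  1.61280619e+02]), 'contact_force': array([-0.53572962,  0.38569606, -0.03930044]), 'wrist_torque': array([-0.01042408,  0.02087097,  0.00597546]), 'grasp_force': 0.0, 'gripper_width': 0.08548866674799485}
```

View pics/scene0.png

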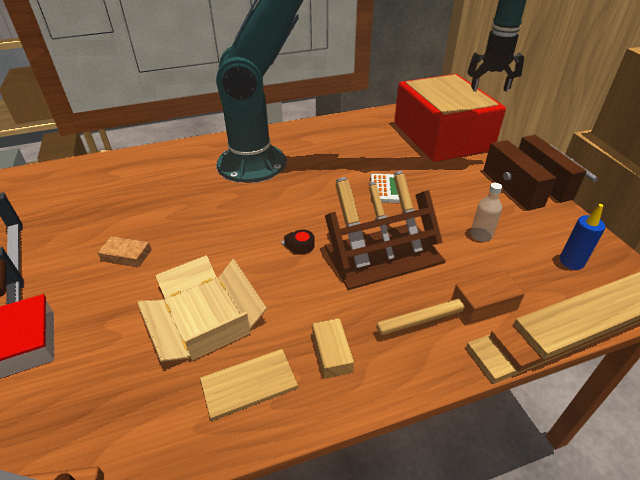

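View pics/side0.png

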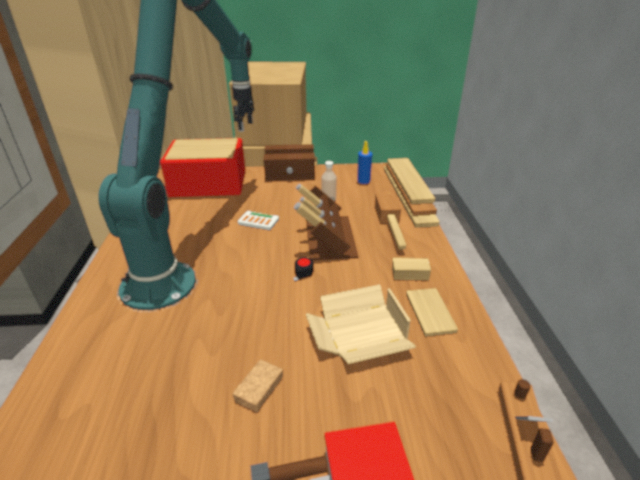

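The scene picture shows the tray at about (205,315), the rack at (385,240) with the large chisel seemingly leftmost (348,200). The tape, sander, offcuts, mallet, calculator and bottle are around them. Side view: tray at (362,328), rack at (325,225).

Run:
```python
import cv2,numpy as np
def crop(n,x,y,w,h):
    im=cv2.imread(f"pics/{n}0.png")[y:y+h,x:x+w]; s=400/w
    o=cv2.resize(im,(400,300),interpolation=cv2.INTER_CUBIC)
    for k in range(0,w,20):
        if k: cv2.putText(o,str(x+k),(int(k*s)-10,8),0,.3,(255,0,255),1);cv2.line(o,(int(k*s),10),(int(k*s),16),(255,0,255),1)
    for k in range(0,h,20):
        if k: cv2.putText(o,str(y+k),(0,int(k*300/h)+3),0,.3,(255,0,255),1);cv2.line(o,(22,int(k*300/h)),(28,int(k*300/h)),(255,0,255),1)
    return o
o=np.vstack([np.hstack([crop("scene",130,250,152,114),crop("scene",315,168,160,120)]),np.hstack([crop("side",300,278,120,90),crop("side",280,170,120,90)])])
cv2.imwrite("pics/c1.png",o)
```

```text
(no output)
```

View pics/c1.png

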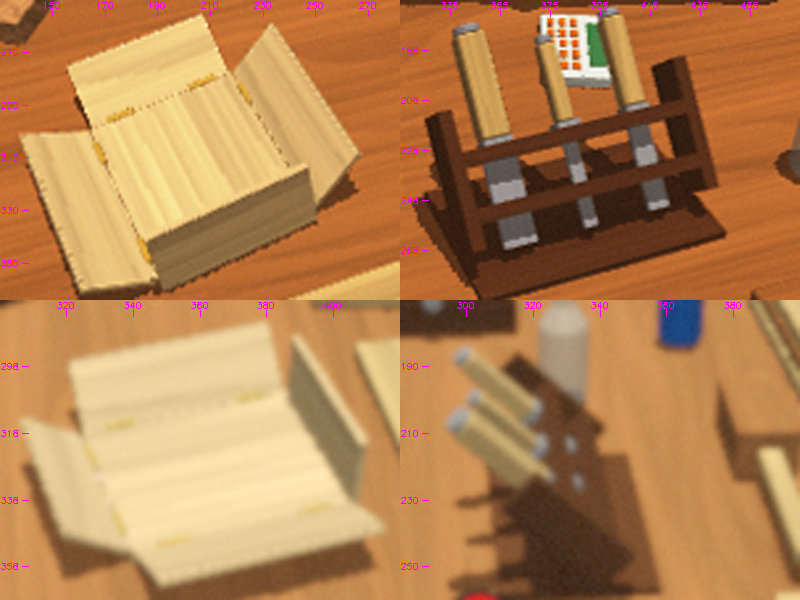

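```bash
cat > h.py <<'E'
import numpy as np
from scipy.optimize import least_squares
from rig import ctrl
def proj(cal,X):
    p=np.asarray(X)@cal["R"].T+cal["t"]; s=p[:,:2]/p[:,2:]; s=s*(1+cal["k1"]*(s**2).sum(1,keepdims=True))
    return s*[cal["fx"],cal["fy"]]+[cal["cx"],cal["cy"]]
def Rz(a): c,s=np.cos(a),np.sin(a); return np.array([[c,-s,0],[s,c,0],[0,0,1]])
def ray(cal,px):
    s=(np.array(px,float)-[cal["cx"],cal["cy"]])/[cal["fx"],cal["fy"]]
    u=s.copy()
    for _ in range(5): u=s/(1+cal["k1"]*(u@u))
    return -cal["R"].T@cal["t"], cal["R"].T@np.array([*u,1])
def onz(cal,px,z): c,d=ray(cal,px); return c+d*(z-c[2])/d[2]
E
python3 - <<'E'
from h import *
C={n:ctrl.get_calibration(n) for n in("scene","side")}
def fit(obs,x0):
    def f(p): return np.concatenate([(proj(C[n],[Rz(p[2])@np.array(X)+[p[0],p[1],0]])-px).ravel() for n,X,px in obs])
    r=least_squares(f,x0,loss="soft_l1"); print(np.round(r.x[:2],4),np.degrees(r.x[2]).round(2)); print(np.round(f(r.x).reshape(-1,2),1).tolist()); return r.x
t=lambda px,ox,oy,tx,ty,s:[ox+(px[0]-tx)/s,oy+(px[1]-ty)/s]
A=lambda x,y:t((x,y),130,250,0,0,400/152); B=lambda x,y:t((x,y),315,168,400,0,2.5); D=lambda x,y:t((x,y),300,278,0,300,10/3); E=lambda x,y:t((x,y),280,170,400,300,10/3)
m=.001
for w in (.065,.063):
 tr=fit([("scene",(-.09,-.065,.012),A(92,126)),("scene",(-.09,.065,.012),A(225,75)),("scene",(.096,-w,0),A(160,290)),("scene",(.096,w,0),A(316,222)),("scene",(.096,w,.072),A(310,165)),("scene",(.096,-w,.072),A(148,240)),
 ("side",(-.09,.065,.012),D(80,428)),("side",(-.09,-.065,.012),D(130,552))],[.7,-.1,0])
k=np.sqrt(.5)
P=lambda y,a:(a*k,y,.095-a*k)
rk=fit([("scene",P(-.075,-.119),B(468,31)),("scene",P(-.075,0),B(498,142)),("scene",P(-.075,.1),B(521,243)),
("scene",P(.075,-.106),B(610,14)),("scene",P(.075,0),B(641,109)),("scene",P(.075,.1),B(658,206)),
("scene",P(0,-.094),B(544,40)),("scene",P(0,0),B(567,122)),("scene",P(0,.1),B(590,224)),
("side",P(-.075,-.119),E(460,421)),("side",P(.075,-.106),E(464,357)),("side",P(0,-.094),E(477,397))],[.6,.2,0])
s=C["scene"]
for n,px,z in(("tape",(300,238),.034),("block",(333,347),.04),("boardTL",(201,383),.015),("boardTR",(283,352),.015),("sander",(125,249),.03),("calcL",(372,178),.016),("calcB",(378,200),.016),("bottle",(482,236),0),("mallet handle end",(380,328),.03)): print(n,onz(s,px,z)[:2].round(3))
# wall free edge: ray with plane perpendicular to hinge mid
for n,pxs in(("near",[A(68,66),A(205,14)]),("left",[A(270,24),A(358,152)]),("right",[A(22,135),A(80,290)])):
  for px in pxs:
    c,d=ray(s,px); cl=Rz(tr[2]).T@(c-[tr[0],tr[1],0]); dl=Rz(tr[2]).T@d
    i=0 if n=="near" else 1; h={"near":-.09,"left":.065,"right":-.065}[n]
    # dist .06 from hinge line in (coord i, z)
    a=np.array([cl[i]-h,cl[2]-.012]); b=np.array([dl[i],dl[2]]); rt=np.roots([b@b,2*a@b,a@a-.0036])
    print(n,[(np.round((cl+dl*q.real),3).tolist(),np.round(q.imag,3)) for q in rt])
E
```

```text
[ 0.5911 -0.2308] 12.9
[[-1.1, 1.1], [1.7, -1.5], [2.1, 1.9], [0.8, 0.1], [-0.8, 0.4], [-0.8, -0.1], [-1.0, 1.2], [-1.0, -0.8]]
[ 0.5911 -0.2309] 12.92
[[-1.1, 1.1], [1.7, -1.5], [3.0, 1.5], [-0.0, 0.4], [-1.7, 0.8], [0.2, -0.5], [-1.0, 1.3], [-0.9, -0.7]]
[0.511  0.2256] 0.75
[[-0.5, -1.8], [-0.5, 1.6], [0.4, 1.5], [-0.2, -1.5], [-2.2, 1.5], [0.9, 1.7], [-0.1, -1.4], [0.1, 2.8], [0.9, 1.7], [-1.7, -2.4], [-1.3, -2.2], [-1.8, -1.7]]
tape [0.443 0.034]
block [ 0.783 -0.   ]
boardTL [ 0.762 -0.262]
boardTR [ 0.745 -0.094]
sander [ 0.334 -0.392]
calcL [0.23  0.329]
calcB [0.34 0.3 ]
bottle [0.558 0.506]
mallet handle end [0.765 0.111]
near [([-0.142, -0.061, 0.042], np.float64(0.0)), ([-0.116, -0.062, 0.066], np.float64(0.0))]
near [([-0.143, 0.067, 0.04], np.float64(0.0)), ([-0.113, 0.061, 0.067], np.float64(0.0))]
left [([-0.138, 0.124, 0.002], np.float64(0.0)), ([-0.086, 0.109, 0.053], np.float64(0.0))]
left [([0.05, 0.124, 0.004], np.float64(0.0)), ([0.088, 0.111, 0.051], np.float64(0.0))]
right [([-0.144, -0.117, -0.018], np.float64(0.0)), ([-0.083, -0.116, 0.043], np.float64(0.0))]
right [([0.048, -0.12, -0.011], np.float64(0.0)), ([0.085, -0.12, 0.037], np.float64(0.0))]
```

Large chisel is in the -y slot; tray pose ≈ (0.591, -0.231), yaw 12.9°. Moving over high to the outside of the left wall.

Emit:
jog_arm:
  plan: [15, -35, 10, -7, 0, 15, -35, 10, -7, 0, 15, -35, 10, -7, 0, 15, -35, 10, -7, 0, 15, -35, 10, -7, 0, 15, -35, 10, -7, 0, 15, -35, 10, -7, 0, 15, -35, 10, -7, 0]

```text
time: 0.77
tool_pos: [0.3529, 0.4045, 0.3071]
tool_rot: [-180.0, 0.0, 104.9]
contact_force: [1.0, 0.1, -0.1]
gripper_width: 0.0002
grasp_force: 0.0
```

Emit:
jog_arm:
  plan: [15, -35, 0, -2, 0, 15, -35, 0, 0, 0, 15, -35, 0, 0, 0, 15, -35, 0, 0, 0, 15, -35, 0, 0, 0, 15, -35, 0, 0, 0, 15, -35, 0, 0, 0, 15, -35, 0, 0, 0]

```text
time: 1.43
tool_pos: [0.4727, 0.1248, 0.3069]
tool_rot: [-180.0, -0.0, 103.3]
contact_force: [-0.5, 0.6, -0.3]
gripper_width: 0.0
grasp_force: 0.0
```

Emit:
jog_arm:
  plan: [14, -35, 0, 0, 0, 14, -35, 0, 0, 0, 14, -35, 0, 0, 0, 14, -35, 0, 0, 0, 14, -35, 0, 0, 0, 14, -35, 0, 0, 0, 0, 0, -20, 0, 0, 0, 0, 0, 0, 0]

```text
time: 2.1
tool_pos: [0.5551, -0.0862, 0.2846]
tool_rot: [-179.7, 0.0, 103.0]
contact_force: [-0.7, 1.3, -0.5]
gripper_width: 0.0
grasp_force: 0.0
```

Emit:
jog_arm:
  plan: [0, 0, -36, 0, 0, 0, 0, -36, 0, 0, 0, 0, -36, 0, 0, 0, 0, -36, 0, 0, 0, 0, -36, 0, 0, 0, 0, -36, 0, 0, 0, 0, -32, 0, 0, 0, 0, 0, 0, 0]

```text
time: 2.77
tool_pos: [0.5525, -0.081, 0.034]
tool_rot: [-179.4, -0.3, 103.4]
contact_force: [-0.9, -0.9, -0.3]
gripper_width: -0.0
grasp_force: 0.0
```

Emit:
jog_arm:
  plan: [1.8, -7.8, 0, 0, 0, 1.8, -7.8, 0, 0, 0, 1.8, -7.8, 0, 0, 0, 1.8, -7.8, 5, 0, 0, 1.8, -7.8, 5, 0, 0, 1.8, -7.8, 5, 0, 0, 1.8, -7.8, 3, 0, 0, 0, 0, 0, 0, 0]

```text
time: 3.43
tool_pos: [0.5697, -0.1354, 0.0612]
tool_rot: [179.9, -0.4, 103.3]
contact_force: [-5.1, 8.4, 20.2]
gripper_width: -0.0002
grasp_force: 11.3
```

Run:
```python
from rig import ctrl
import cv2,numpy as np
a=ctrl.grab_frame("scene")[240:375,120:300]; b=ctrl.grab_frame("side")[240:375,280:460]
cv2.imwrite("pics/w1.png",np.hstack([cv2.resize(i,(400,300),interpolation=2) for i in(a,b)]))
print(ctrl.get_obs())
```

```text
{'time': 3.5333, 'q': array([ -4.46985315,  39.06004184,  19.37771389, 116.9773204 ,
       -27.05895592,  28.31420172,  48.35405349]), 'qvel': array([-0.11132523, -0.04092128, -0.0708108 ,  0.14362633,  0.03144497,
       -0.42418774, -0.04745096]), 'effort': array([ 4.17476490e+00, -3.81051993e+01,  7.89368212e+00, -1.06663442e+01,
        5.63250650e-01, -2.53806710e+00,  2.74494180e-02]), 'tool_pos': array([ 0.56969905, -0.13504082,  0.06106972]), 'tool_rot': array([179.87920115,  -0.37573734, 103.32583477]), 'contact_force': array([-4.977867  ,  7.97090595, 19.92491951]), 'wrist_torque': array([1.65566851, 1.05085721, 0.01812224]), 'grasp_force': 10.900459885597229, 'gripper_width': -0.00029363622933950464}
```

View pics/w1.png

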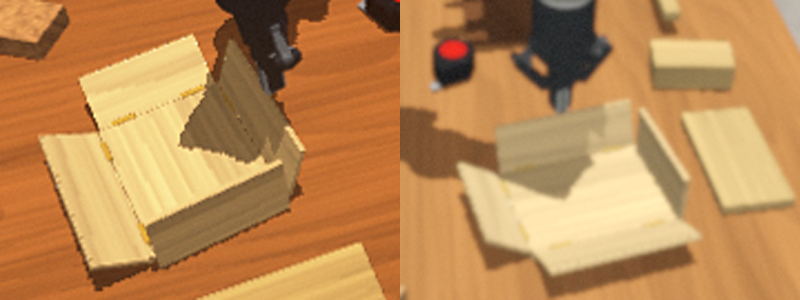

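The picture shows the left wall partly raised (about (265,100)) with the finger outside; the edge is pushing up on the finger, so I go up and further in.

Emit:
jog_arm:
  plan: [0, 0, 6, 0, 0, 0, 0, 6, 0, 0, 0, 0, 6, 0, 0, 1, -4, 0, 0, 0, 1, -4, 0, 0, 0, 1, -4, 0, 0, 0, 0, 0, 0, 0, 0, 0, 0, 0, 0, 0]

```text
time: 4.2
tool_pos: [0.5721, -0.1507, 0.0746]
tool_rot: [-180.0, 0.0, 103.2]
contact_force: [-0.7, 0.1, -0.6]
gripper_width: 0.0001
grasp_force: 0.0
```

Emit:
jog_arm:
  plan: [0.5, -2, 0, 0, 0, 0.5, -2, 0, 0, 0, 0, 0, 0, 0, 0, 0, 0, 0, 0, 0, 0, 0, 0, 0, 0, 0, 0, 0, 0, 0, 0, 0, 0, 0, 0, 0, 0, 0, 0, 0]

```text
time: 4.87
tool_pos: [0.5733, -0.1538, 0.075]
tool_rot: [180.0, -0.0, 103.3]
contact_force: [-0.1, -0.1, -0.2]
gripper_width: 0.0
grasp_force: 0.0
```

Emit:
jog_arm:
  plan: [0.5, -2, 0, 0, 0, 0, 0, 0, 0, 0, 0.5, -2, 0, 0, 0, 0, 0, 0, 0, 0, 0, 0, 0, 0, 0, 0, 0, 0, 0, 0, 0, 0, 0, 0, 0, 0, 0, 0, 0, 0]

```text
time: 5.53
tool_pos: [0.5743, -0.1579, 0.075]
tool_rot: [-180.0, -0.0, 103.3]
contact_force: [0.4, -0.9, 0.2]
gripper_width: -0.0001
grasp_force: 0.0
```

Run:
```python
from rig import ctrl
import cv2,numpy as np
a=ctrl.grab_frame("scene")[240:375,120:300]; b=ctrl.grab_frame("side")[240:375,280:460]
cv2.imwrite("pics/w2.png",np.hstack([cv2.resize(i,(400,300),interpolation=2) for i in(a,b)]))
print(ctrl.get_obs()["contact_force"])
```

```text
[0.09520263 0.98467436 0.32457319]
```

View pics/w2.png

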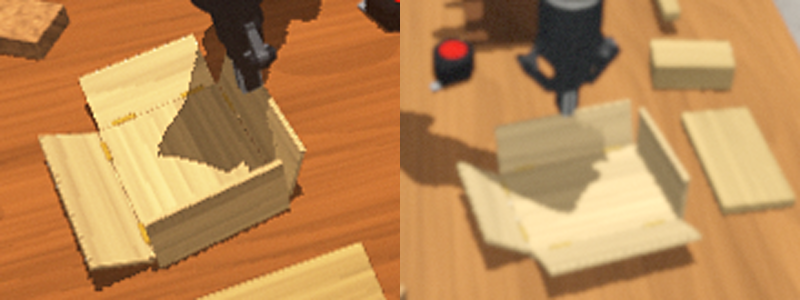

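```bash
cat >> h.py <<'E'
T=np.array([.5911,-.2308,0]); YT=np.radians(12.9)
def edge(n,wall,px,L=.06):
    c,d=ray(ctrl.get_calibration(n),px); c=Rz(YT).T@(c-T); d=Rz(YT).T@d
    i=0 if wall=="near" else 1; h={"near":-.09,"left":.065,"right":-.065}[wall]
    a=np.array([c[i]-h,c[2]-.012]); b=np.array([d[i],d[2]])
    out=[]
    for q in np.roots([b@b,2*a@b,a@a-L*L]):
        p=c+d*q.real; out.append((np.round(p,3).tolist(),round(float(np.arctan2(p[2]-.012,abs(p[i])-abs(h))),2),round(float(q.imag),3)))
    return out
E
python3 - <<'E'
from h import *
for p in((323.6,296),(383.5,285)): print("side",edge("side","left",p))
for p in((232*.45+120,45*.45+240),(304*.45+120,150*.45+240)): print("scene",edge("scene","left",p))
p=ctrl.get_obs()["tool_pos"]; print((Rz(YT).T@(p-T)).round(4))
E
```

```text
side [([-0.073, 0.117, 0.041], 0.51, 0.0), ([-0.081, 0.089, 0.067], 1.15, 0.0)]
side [([0.11, 0.121, 0.034], 0.38, 0.0), ([0.09, 0.082, 0.069], 1.28, 0.0)]
scene [([-0.173, 0.112, -0.025], -0.67, 0.0), ([-0.077, 0.087, 0.068], 1.2, 0.0)]
scene [([0.018, 0.114, -0.022], -0.61, 0.0), ([0.089, 0.09, 0.067], 1.14, 0.0)]
[-0.0001  0.0748  0.075 ]
```

Run:
```python
from rig import ctrl
import cv2
cv2.imwrite("pics/wr1.png",ctrl.grab_frame("wrist"))
```

```text
(no output)
```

View pics/wr1.png

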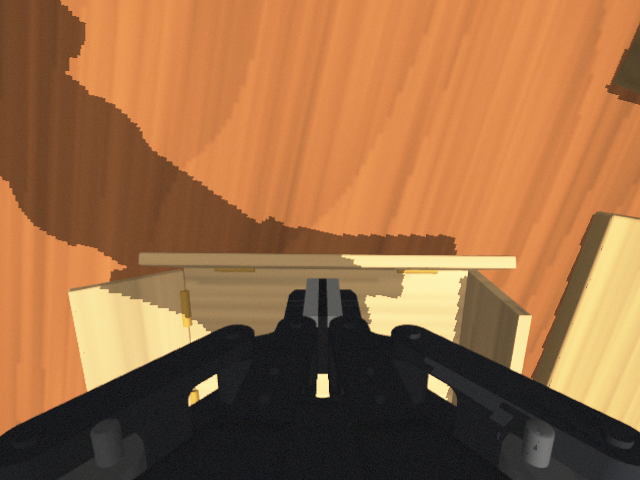

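The wrist view shows the finger inside the left wall (finger tips at (322,290), wall edge along row 260): it slipped over the top. I go back outside, lower, and push again.

Emit:
jog_arm:
  plan: [0, 0, 20, 0, 0, 0, 0, 20, 0, 0, -6, 26, 0, 0, 0, -6, 26, 0, 0, 0, 0, 0, 0, 0, 0, 0, 0, -25, 0, 0, 0, 0, -25, 0, 0, 0, 0, 0, 0, 0]

```text
time: 6.35
tool_pos: [0.5597, -0.1049, 0.0618]
tool_rot: [-179.6, -0.2, 103.3]
contact_force: [-0.8, 1.2, -1.2]
gripper_width: 0.0001
grasp_force: 0.0
```

Emit:
jog_arm:
  plan: [1, -5, 0, 0, 0, 1, -5, 0, 0, 0, 1, -5, 0, 0, 0, 1, -5, 0, 0, 0, 1, -5, 0, 0, 0, 1, -5, 0, 0, 0, 0, 0, 0, 0, 0, 0, 0, 0, 0, 0]

```text
time: 7.02
tool_pos: [0.5685, -0.1365, 0.0653]
tool_rot: [180.0, 0.0, 103.2]
contact_force: [0.4, 0.8, -0.3]
gripper_width: 0.0001
grasp_force: 0.0
```

Emit:
jog_arm:
  plan: [1, -4, 0, 0, 0, 1, -4, 0, 0, 0, 1, -4, 0, 0, 0, 0.5, -2, 0, 0, 0, 0.5, -2, 0, 0, 0, 0, 0, 0, 0, 0, 0, 0, 0, 0, 0, 0, 0, 0, 0, 0]

```text
time: 7.68
tool_pos: [0.5722, -0.1517, 0.0649]
tool_rot: [-180.0, -0.0, 103.3]
contact_force: [0.3, 0.8, -0.9]
gripper_width: -0.0001
grasp_force: 0.0
```

Run:
```python
from rig import ctrl
import cv2,numpy as np
print(ctrl.get_obs()["contact_force"])
a=ctrl.grab_frame("scene")[240:375,120:300]; b=ctrl.grab_frame("side")[240:375,280:460]
w=ctrl.grab_frame("wrist")
cv2.imwrite("pics/w3.png",np.hstack([cv2.resize(i,(266,200),interpolation=2) for i in(a,b,w)]))
```

```text
[ 0.30880752  0.75160722 -0.9051221 ]
```

View pics/w3.png

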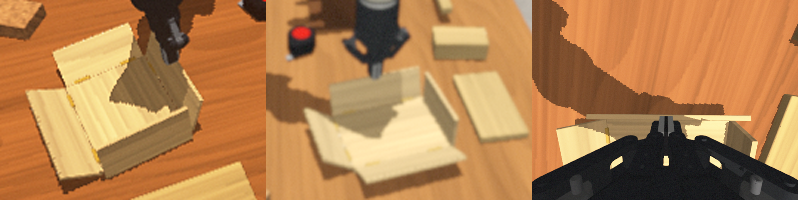

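```bash
cat >> h.py <<'E'
import cv2
from scipy.spatial.transform import Rotation as Ro
def wcal():
    o=ctrl.get_obs(); c=dict(ctrl.get_calibration("wrist")); M=c["mount"]; R=Ro.from_euler("xyz",o["tool_rot"],degrees=True).as_matrix()
    Rc=R@M[:3,:3]; pc=R@M[:3,3]+o["tool_pos"]; c["R"]=Rc.T; c["t"]=-Rc.T@pc; return c
def wallpt(wall,th,s,out):  # point on free edge, out = thickness offset outward
    r=np.array([.06*np.cos(th)+out*np.sin(th),.012+.06*np.sin(th)-out*np.cos(th)])
    p={"left":[s,.065+r[0],r[1]],"right":[s,-.065-r[0],r[1]],"near":[-.09-r[0],s,r[1]]}[wall]
    return Rz(YT)@np.array(p)+T
def wrist(wall,S=(-.06,.06)):
    c=wcal(); im=ctrl.grab_frame("wrist")
    for th in(1.0,1.2,1.4,1.5,1.57): print(th,proj(c,[wallpt(wall,th,s,o) for s in S for o in(0,.006)]).round(0).tolist())
    return im
E
python3 - <<'E'
from h import *
im=wrist("left"); hsv=cv2.cvtColor(im,cv2.COLOR_BGR2HSV)
for x in(180,210,440,480): print(x,[(y,*hsv[y,x].tolist()) for y in range(255,310,4)])
E
```

```text
1.0 [[190.0, 258.0], [191.0, 246.0], [458.0, 260.0], [456.0, 247.0]]
1.2 [[187.0, 285.0], [188.0, 272.0], [459.0, 287.0], [459.0, 273.0]]
1.4 [[187.0, 313.0], [187.0, 299.0], [459.0, 314.0], [460.0, 301.0]]
1.5 [[188.0, 326.0], [187.0, 313.0], [459.0, 327.0], [460.0, 315.0]]
1.57 [[189.0, 334.0], [187.0, 322.0], [458.0, 336.0], [459.0, 324.0]]
180 [(255, 12, 157, 125), (259, 12, 170, 120), (263, 12, 163, 122), (267, 12, 164, 120), (271, 13, 165, 124), (275, 17, 116, 167), (279, 17, 115, 168), (283, 17, 113, 170), (287, 17, 112, 150), (291, 17, 125, 141), (295, 16, 124, 127), (299, 17, 115, 135), (303, 17, 115, 137), (307, 18, 168, 114)]
210 [(255, 13, 169, 118), (259, 12, 160, 124), (263, 12, 162, 121), (267, 12, 171, 118), (271, 13, 161, 119), (275, 18, 112, 164), (279, 18, 115, 166), (283, 18, 111, 167), (287, 17, 113, 145), (291, 17, 111, 152), (295, 18, 114, 143), (299, 18, 114, 147), (303, 18, 109, 164), (307, 18, 115, 160)]
440 [(255, 12, 169, 115), (259, 12, 159, 117), (263, 13, 170, 114), (267, 13, 162, 115), (271, 13, 166, 114), (275, 12, 151, 115), (279, 24, 83, 253), (283, 24, 79, 254), (287, 25, 79, 254), (291, 26, 73, 254), (295, 26, 74, 254), (299, 26, 74, 254), (303, 26, 73, 254), (307, 25, 79, 254)]
480 [(255, 12, 162, 227), (259, 13, 160, 229), (263, 13, 163, 230), (267, 13, 163, 230), (271, 13, 166, 229), (275, 13, 164, 228), (279, 25, 82, 253), (283, 25, 79, 254), (287, 25, 78, 254), (291, 17, 114, 139), (295, 18, 114, 112), (299, 16, 109, 112), (303, 15, 111, 115), (307, 18, 102, 113)]
```

Run:
```python
from h import *
for p,l in(([.5743,-.1579,.075],"w2: side 355.6,290.4; scene 250x/400.."),([.5722,-.1517,.0649],"w3: side 355,290.6 scene 236,280.6")):
  print(l)
  for dz in(0,-.01,-.019): print(dz,[proj(ctrl.get_calibration(n),[np.array(p)+[0,0,dz]]).round(1).tolist() for n in("side","scene")])
im=cv2.resize(ctrl.grab_frame("side")[255:315,315:395],(800,600),interpolation=2)
cv2.imwrite("pics/z.png",im)
```

```text
w2: side 355.6,290.4; scene 250x/400..
0 [[[353.8, 291.4]], [[232.4, 280.8]]]
-0.01 [[[353.7, 294.2]], [[233.0, 284.0]]]
-0.019 [[[353.5, 296.7]], [[233.6, 286.7]]]
w3: side 355,290.6 scene 236,280.6
0 [[[352.6, 292.7]], [[235.6, 282.6]]]
-0.01 [[[352.5, 295.5]], [[236.2, 285.7]]]
-0.019 [[[352.4, 298.0]], [[236.8, 288.5]]]
```

View pics/z.png

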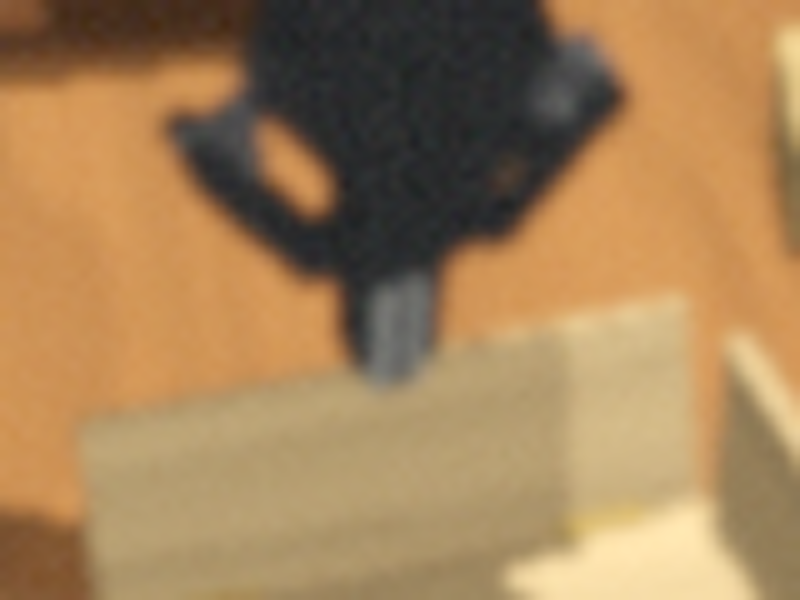

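The crop shows the shut fingertips ending at about (354,293) in the side view, above the wall edge: the shut tips end near TCP height, so I must work about 20 mm lower.

Emit:
jog_arm:
  plan: [0, 0, 25, 0, 0, -8, 35, 0, 0, 0, -4, 17, 0, 0, 0, 0, 0, 0, 0, 0, 0, 0, -25, 0, 0, 0, 0, -20, 0, 0, 0, 0, 0, 0, 0, 0, 0, 0, 0, 0]

```text
time: 8.6
tool_pos: [0.5596, -0.1004, 0.0444]
tool_rot: [-179.9, -0.0, 103.2]
contact_force: [-0.3, -0.2, 0.5]
gripper_width: 0.0002
grasp_force: 0.0
```

Emit:
jog_arm:
  plan: [2, -8, 0, 0, 0, 2, -8, 0, 0, 0, 2, -8, 0, 0, 0, 1, -6, 0, 0, 0, 1, -5, 0, 0, 0, 1, -5, 0, 0, 0, 1, -5, 0, 0, 0, 1, -4, 0, 0, 0]

```text
time: 9.27
tool_pos: [0.5713, -0.1493, 0.0451]
tool_rot: [-180.0, -0.0, 103.3]
contact_force: [-0.3, 1.0, 0.2]
gripper_width: -0.0001
grasp_force: 0.6
```

Run:
```python
from h import *
o=ctrl.get_obs(); print(o["contact_force"].round(1),(Rz(YT).T@(o["tool_pos"]-T)).round(4))
im=wrist("left"); hsv=cv2.cvtColor(im,cv2.COLOR_BGR2HSV)
for x in(210,480): print(x,[(y,*hsv[y,x].tolist()) for y in range(235,345,4)])
```

```text
[-0.3  1.   0.2] [-0.0011  0.0838  0.0451]
1.0 [[173.0, 281.0], [175.0, 266.0], [477.0, 282.0], [475.0, 268.0]]
1.2 [[170.0, 312.0], [171.0, 296.0], [479.0, 313.0], [478.0, 298.0]]
1.4 [[170.0, 343.0], [169.0, 328.0], [479.0, 344.0], [480.0, 329.0]]
1.5 [[171.0, 357.0], [169.0, 343.0], [478.0, 359.0], [479.0, 345.0]]
1.57 [[172.0, 367.0], [170.0, 353.0], [477.0, 368.0], [479.0, 355.0]]
210 [(235, 12, 163, 128), (239, 12, 156, 129), (243, 12, 159, 130), (247, 12, 158, 132), (251, 12, 158, 131), (255, 13, 159, 130), (259, 12, 169, 128), (263, 12, 159, 130), (267, 13, 172, 126), (271, 12, 163, 128), (275, 12, 162, 129), (279, 12, 169, 130), (283, 12, 161, 130), (287, 13, 168, 129), (291, 12, 160, 131), (295, 17, 107, 131), (299, 17, 113, 129), (303, 17, 111, 120), (307, 17, 111, 119), (311, 17, 109, 136), (315, 18, 115, 133), (319, 18, 115, 133), (323, 17, 109, 129), (327, 18, 109, 131), (331, 18, 111, 124), (335, 105, 34, 30), (339, 124, 53, 34), (343, 80, 53, 29)]
480 [(235, 13, 162, 231), (239, 13, 164, 230), (243, 13, 163, 231), (247, 13, 162, 232), (251, 13, 163, 233), (255, 13, 163, 234), (259, 13, 159, 237), (263, 13, 161, 237), (267, 13, 156, 237), (271, 13, 163, 233), (275, 13, 162, 232), (279, 13, 164, 230), (283, 13, 162, 230), (287, 13, 163, 229), (291, 13, 162, 232), (295, 14, 136, 161), (299, 17, 112, 134), (303, 17, 114, 127), (307, 18, 107, 141), (311, 17, 111, 142), (315, 18, 113, 144), (319, 17, 108, 146), (323, 17, 109, 147), (327, 17, 117, 140), (331, 18, 113, 142), (335, 18, 111, 138), (339, 18, 111, 131), (343, 17, 111, 151)]
```

Emit:
jog_arm:
  plan: [1, -4, 0, 0, 0, 1, -4, 0, 0, 0, 0, 0, 0, 0, 0, 0, 0, 0, 0, 0, 0, 0, 0, 0, 0, 0, 0, 0, 0, 0, 0, 0, 0, 0, 0, 0, 0, 0, 0, 0]

```text
time: 9.98
tool_pos: [0.5723, -0.1538, 0.0448]
tool_rot: [-179.9, -0.3, 103.4]
contact_force: [-1.8, 5.6, 3.6]
gripper_width: -0.0
grasp_force: 2.9
```

```bash
cat >> h.py <<'E'
def edgerow(cols):
    hsv=cv2.cvtColor(ctrl.grab_frame("wrist"),cv2.COLOR_BGR2HSV).astype(int)
    out=[]
    for x in cols:
        h=hsv[:,x]; r=[y for y in range(200,440) if all((h[y:y+5,1]<135)&(h[y:y+5,2]>60)&(h[y:y+5,0]>13))]; out.append(r[0] if r else None)
    return out
def report(wall,S=(-.06,.06)):
    o=ctrl.get_obs(); print(o["contact_force"].round(1),(Rz(YT).T@(o["tool_pos"]-T)).round(4))
    c=wcal(); th=np.array([.8,1.,1.2,1.3,1.4,1.5,1.57]); P=np.array([proj(c,[wallpt(wall,t,s,.006) for s in S]) for t in th])
    cols=P[3,:,0].round().astype(int); rows=edgerow(cols); print(cols,rows,[None if r is None else round(float(np.interp(r,P[:,i,1],th)),2) for i,r in enumerate(rows)])
E
python3 - <<'E'
from h import *
report("left")
E
```

```text
[-1.8  5.6  3.6] [-0.0011  0.0793  0.0448]
[168 481] [285, 289] [1.2, 1.21]
```

Emit:
jog_arm:
  plan: [1, -4, 0, 0, 0, 1, -4, 0, 0, 0, 0, 0, 0, 0, 0, 0, 0, 0, 0, 0, 0, 0, 0, 0, 0, 0, 0, 0, 0, 0, 0, 0, 0, 0, 0, 0, 0, 0, 0, 0]

```text
time: 10.7
tool_pos: [0.5722, -0.1539, 0.0447]
tool_rot: [-179.7, -1.0, 103.6]
contact_force: [-4.3, 16.2, 12.2]
gripper_width: -0.0001
grasp_force: 8.7
```

Run:
```python
from h import *
report("left")
cv2.imwrite("pics/v8.png",np.hstack([cv2.resize(ctrl.grab_frame("wrist"),(400,300)),cv2.resize(ctrl.grab_frame("scene")[255:345,190:310],(400,300),interpolation=2)]))
```

```text
[-4.3 16.2 12.2] [-0.0013  0.0791  0.0447]
[169 482] [285, 291] [1.21, 1.22]
```

View pics/v8.png

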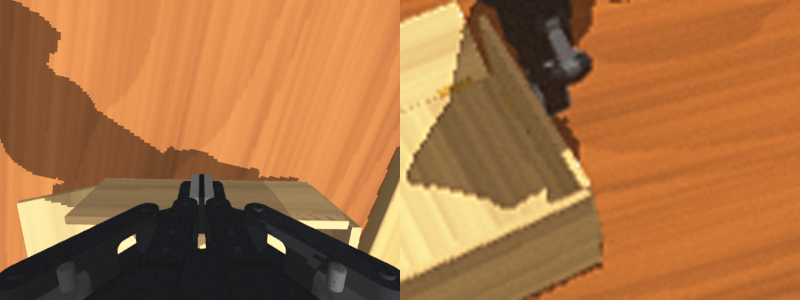

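The picture shows the left wall now upright: its top edge at (330,222) in the wrist half, outer face visible below the finger, and 16 N at the stop. Next, over to the right wall.

Emit:
jog_arm:
  plan: [-4, 17, 0, 0, 0, -4, 17, 0, 0, 0, 0, 0, 30, 0, 0, 0, 0, 30, 0, 0, 0, 0, 30, 0, 0, 9, -38, 0, 0, 0, 9, -38, 0, 0, 0, 9, -38, 0, 0, 0]

```text
time: 11.52
tool_pos: [0.5955, -0.2456, 0.136]
tool_rot: [179.9, 0.1, 103.5]
contact_force: [0.7, 0.0, -0.5]
gripper_width: -0.0001
grasp_force: 0.0
```

Emit:
jog_arm:
  plan: [9, -38, 0, 0, 0, 9, -38, 0, 0, 0, 9, -38, 0, 0, 0, 9, -38, 0, 0, 0, 0, 0, 0, 0, 0, 0, 0, -35, 0, 0, 0, 0, -35, 0, 0, 0, 0, -30, 0, 0]

```text
time: 12.18
tool_pos: [0.6299, -0.3974, 0.0334]
tool_rot: [-180.0, 0.0, 103.3]
contact_force: [-0.3, 0.8, -1.2]
gripper_width: -0.0001
grasp_force: 0.0
```

Run:
```python
from h import *
o=ctrl.get_obs(); print(o["contact_force"].round(1),o["tool_pos"],(Rz(YT).T@(o["tool_pos"]-T)).round(4))
```

```text
[-0.3  0.8 -1.2] [ 0.62992775 -0.39743144  0.033386  ] [ 0.0006 -0.1711  0.0334]
```

Emit:
jog_arm:
  plan: [0, 0, -11, 0, 0, -2, 10, 0, 0, 0, -2, 10, 0, 0, 0, -2, 10, 0, 0, 0, -3, 10, 0, 0, 0, -1, 5, 4, 0, 0, -1, 5, 4, 0, 0, -1, 5, 4, 0, 0]

```text
time: 12.85
tool_pos: [0.622, -0.35, 0.0418]
tool_rot: [179.5, 1.0, 103.2]
contact_force: [1.0, -9.9, 6.8]
gripper_width: 0.0003
grasp_force: 4.9
```

Emit:
jog_arm:
  plan: [-1, 5, 3, 0, 0, -1, 5, 3, 0, 0, -1, 5, 2, 0, 0, -1, 5, 1, 0, 0, -1, 5, 0, 0, 0, -1, 5, 0, 0, 0, -1, 5, 0, 0, 0, 0, 0, 0, 0, 0]

```text
time: 13.52
tool_pos: [0.6124, -0.3101, 0.0454]
tool_rot: [179.9, 0.5, 103.3]
contact_force: [1.5, -6.6, -1.3]
gripper_width: 0.0001
grasp_force: 3.6
```

Emit:
jog_arm:
  plan: [-1, 4, 0, 0, 0, -1, 4, 0, 0, 0, -1, 4, 0, 0, 0, 0, 0, 0, 0, 0, 0, 0, 0, 0, 0, 0, 0, 0, 0, 0, 0, 0, 0, 0, 0, 0, 0, 0, 0, 0]

```text
time: 14.18
tool_pos: [0.6123, -0.31, 0.0459]
tool_rot: [179.6, 1.6, 102.9]
contact_force: [8.5, -22.5, -14.1]
gripper_width: -0.0
grasp_force: 11.4
```

Run:
```python
from h import *
o=ctrl.get_obs(); print(o["contact_force"].round(1),o["tool_pos"],(Rz(YT).T@(o["tool_pos"]-T)).round(4))
```

```text
[  8.5 -22.5 -14.1] [ 0.61234379 -0.30998006  0.04587787] [ 0.003  -0.0819  0.0459]
```

Emit:
jog_arm:
  plan: [4, -17, 0, 0, 0, 4, -17, 0, 0, 0, 0, 0, 30, 7, 0, 0, 0, 30, 7, 0, 0, 0, 30, 7, 0, -33, 10.5, 0, 7, 0, -33, 10.5, 0, 7, 0, -33, 10.5, 0, 7, 0]

```text
time: 14.85
tool_pos: [0.516, -0.2949, 0.1347]
tool_rot: [180.0, -0.1, 145.8]
contact_force: [0.1, -0.1, -0.5]
gripper_width: 0.0001
grasp_force: 0.0
```

Emit:
jog_arm:
  plan: [-33, 10.5, 0, 7, 0, -33, 10.5, 0, 7, 0, -33, 10.5, 0, 7, 0, 0, 0, 0, 7, 0, 0, 0, 0, 7, 0, 0, 0, 0, 7, 0, 0, 0, -20, 6, 0, 0, 0, -20, 0, 0]

```text
time: 15.52
tool_pos: [0.4184, -0.2646, 0.095]
tool_rot: [179.9, 0.1, -166.4]
contact_force: [0.4, 0.1, -0.4]
gripper_width: -0.0002
grasp_force: 0.0
```

Run:
```python
from h import *
o=ctrl.get_obs(); print(o["contact_force"].round(1),o["tool_pos"],o["q"].round(0),(Rz(YT).T@(o["tool_pos"]-T)).round(4))
```

```text
[ 0.4  0.1 -0.4] [ 0.41836458 -0.26464552  0.09502275] [ 29.  30.  -2. 127.   2.  23. 128.] [-0.1759  0.0056  0.095 ]
```

Emit:
jog_arm:
  plan: [0, 0, -36, 0, 0, 0, 0, -35, 0, 0, 9, 2, 0, 0, 0, 9, 2, 0, 0, 0, 5, 1, 4, 0, 0, 5, 1, 4, 0, 0, 5, 1, 4, 0, 0, 5, 1, 4, 0, 0]

```text
time: 16.18
tool_pos: [0.4546, -0.2572, 0.0421]
tool_rot: [179.9, -0.1, -166.7]
contact_force: [-4.1, 0.9, 2.0]
gripper_width: 0.0
grasp_force: 2.0
```

Emit:
jog_arm:
  plan: [5, 1, 3, 0, 0, 5, 1, 2, 0, 0, 5, 1, 1, 0, 0, 5, 1, 0, 0, 0, 5, 1, 0, 0, 0, 5, 1, 0, 0, 0, 3, 1, 0, 0, 0, 0, 0, 0, 0, 0]

```text
time: 16.85
tool_pos: [0.4893, -0.2514, 0.0458]
tool_rot: [-180.0, -0.1, -166.7]
contact_force: [-2.1, -1.7, 1.7]
gripper_width: -0.0003
grasp_force: 1.1
```

Emit:
jog_arm:
  plan: [4, 1, 0, 0, 0, 4, 1, 0, 0, 0, 3, 1, 0, 0, 0, 0, 0, 0, 0, 0, 0, 0, 0, 0, 0, 0, 0, 0, 0, 0, 0, 0, 0, 0, 0, 0, 0, 0, 0, 0]

```text
time: 17.52
tool_pos: [0.4895, -0.2509, 0.0454]
tool_rot: [179.7, -1.0, -167.1]
contact_force: [-15.0, -6.3, 12.9]
gripper_width: 0.0002
grasp_force: 8.4
```

Run:
```python
from h import *
o=ctrl.get_obs(); print(o["contact_force"].round(1),o["tool_pos"],(Rz(YT).T@(o["tool_pos"]-T)).round(4))
```

```text
[-15.   -6.3  12.9] [ 0.48945878 -0.25087785  0.04535621] [-0.1036  0.0031  0.0454]
```

Emit:
jog_arm:
  plan: [-17, -4, 0, 0, 0, -17, -4, 0, 0, 0, 0, 0, 37, 0, 0, 0, 0, 37, 0, 0, 0, 0, 37, 0, 0, 0, 0, 37, -6.5, 0, 0, 0, 37, -6.5, 0, 0, 0, 37, 0, 0]

```text
time: 18.18
tool_pos: [0.4671, -0.2553, 0.2699]
tool_rot: [180.0, 0.1, -179.9]
contact_force: [1.6, -0.1, -0.2]
gripper_width: -0.0003
grasp_force: 0.0
```

Emit:
jog_arm:
  plan: [0, 37, 8, 0, 0, 0, 37, 8, 0, 0, 0, 37, 8, 0, 0, 0, 37, 8, 0, 0, 0, 37, 0, 0, 0, 0, 37, 0, 0, 1, 0, 37, 0, 0, 1, 0, 37, 0, 0, 1]

```text
time: 18.85
tool_pos: [0.4666, 0.0427, 0.3003]
tool_rot: [179.9, 0.1, -179.7]
contact_force: [1.2, 0.5, 0.5]
gripper_width: 0.0362
grasp_force: 0.0
```

Emit:
jog_arm:
  plan: [0, 37, 0, 0, 1, 0, 37, 0, 0, 1, 0, 37, 0, 0, 1, 0, 0, 0, 0, 1, 0, 0, 0, 0, 1, 0, 0, 0, 0, 1, 0, 0, 0, 0, 1, 0, 0, 0, 0, 1]

```text
time: 19.52
tool_pos: [0.4665, 0.1494, 0.2999]
tool_rot: [-180.0, -0.0, -179.9]
contact_force: [-0.1, -0.1, -0.4]
gripper_width: 0.0858
grasp_force: 0.0
```

Run:
```python
from h import *
o=ctrl.get_obs(); print(o["tool_pos"],o["tool_rot"],o["q"].round())
cv2.imwrite("pics/rk.png",ctrl.grab_frame("wrist"))
c=wcal()
k=np.sqrt(.5)
R=lambda y,a,w=0:Rz(np.radians(.75))@np.array([a*k,y+w,.095-a*k])+[.511,.2256,0]
for n,y in(("L",-.075),("S",0),("M",.075)): print(n,[proj(c,[R(y,a)]).round().tolist() for a in(-.119,-.06,-.006,0)])
im=cv2.imread("pics/rk.png"); h=cv2.cvtColor(im,cv2.COLOR_BGR2HSV)
m=cv2.inRange(h,(14,40,90),(30,150,255)); n,l,s,ce=cv2.connectedComponentsWithStats(cv2.morphologyEx(m,cv2.MORPH_OPEN,np.ones((5,5))))
for i in range(1,n):
    if s[i,4]>400: 
        ys,xs=np.where(l==i); r=cv2.minAreaRect(np.c_[xs,ys].astype(np.float32)); print(s[i].tolist(),np.round(ce[i]),np.round(cv2.boxPoints(r)).tolist())
```

```text
[0.46649086 0.14943158 0.29985122] [-1.79972355e+02 -3.27563997e-03 -1.79886801e+02] [-14.  12. -11. 117.   3.  51.  64.]
L [[[322.0, 180.0]], [[322.0, 222.0]], [[323.0, 250.0]], [[323.0, 253.0]]]
S [[[421.0, 179.0]], [[406.0, 221.0]], [[395.0, 249.0]], [[394.0, 252.0]]]
M [[[521.0, 178.0]], [[489.0, 220.0]], [[468.0, 248.0]], [[466.0, 251.0]]]
[457, 184, 65, 70, 2270] [485. 221.] [[447.0, 243.0], [493.0, 179.0], [523.0, 200.0], [477.0, 264.0]]
[302, 187, 39, 72, 2269] [322. 223.] [[302.0, 187.0], [340.0, 187.0], [340.0, 258.0], [302.0, 258.0]]
[386, 204, 36, 49, 1028] [403. 228.] [[383.0, 249.0], [401.0, 200.0], [422.0, 207.0], [404.0, 257.0]]
[0, 213, 112, 176, 13032] [ 45. 296.] [[-46.0, 238.0], [72.0, 202.0], [117.0, 353.0], [0.0, 389.0]]
[201, 367, 44, 43, 1371] [225. 385.] [[199.0, 407.0], [201.0, 366.0], [245.0, 369.0], [242.0, 410.0]]
[506, 467, 68, 13, 755] [540. 474.] [[506.0, 467.0], [573.0, 467.0], [573.0, 479.0], [506.0, 479.0]]
```

Run:
```python
import cv2,numpy as np
h=cv2.cvtColor(cv2.imread("pics/rk.png"),cv2.COLOR_BGR2HSV).astype(int)
m=((h[...,1]<70)&(h[...,2]<170)).astype(np.uint8); m=cv2.morphologyEx(m,cv2.MORPH_OPEN,np.ones((3,3)))
for x in range(0,640,20): 
    r=np.where(m[270:,x])[0]; print(x,r[0]+270 if len(r) else None, h[r[0]+272,x].tolist() if len(r) and r[0]<205 else "",end=" | ")
```

```text
0 391 [100, 48, 32] | 20 373 [105, 55, 28] | 40 358 [139, 64, 32] | 60 352 [105, 31, 33] | 80 354 [60, 8, 31] | 100 363 [96, 40, 32] | 120 346 [90, 17, 30] | 140 339 [133, 58, 31] | 160 320 [110, 20, 38] | 180 305 [10, 11, 68] | 200 292 [20, 8, 95] | 220 405 [86, 58, 31] | 240 407 [90, 34, 30] | 260 393 [111, 64, 28] | 280 393 [113, 64, 32] | 300 396 [105, 39, 26] | 320 398 [110, 24, 32] | 340 396 [114, 40, 32] | 360 392 [102, 44, 29] | 380 392 [150, 9, 28] | 400 404 [90, 28, 27] | 420 409 [120, 24, 32] | 440 291 [36, 14, 91] | 460 302 [30, 13, 99] | 480 316 [84, 49, 26] | 500 338 [113, 34, 30] | 520 344 [105, 32, 32] | 540 360 [110, 48, 32] | 560 367 [90, 9, 29] | 580 352 [130, 27, 28] | 600 357 [156, 38, 34] | 620 369 [60, 9, 29] |
```

Emit:
jog_arm:
  plan: [-1, 1, 0, 0, 0.6, 0, 0, -30, 0, 0.6, 0, 0, -30, 0, 0.6, 0, 0, -30, 0, 0.6, 0, 0, -30, 0, 0.6, 0, 0, -15, 0, 0.6, 0, 0, -12, 0, 0.6, 0, 0, 0, 0, 0.6]

```text
time: 20.23
tool_pos: [0.4637, 0.1508, 0.1508]
tool_rot: [-179.9, -0.3, -179.8]
contact_force: [0.3, -0.5, 0.1]
gripper_width: 0.051
grasp_force: 0.0
```

Emit:
jog_arm:
  plan: [0, 0, -5, 0, 0.6, 0, 0, -5, 0, 0.6, 0, 0, -5, 0, 0.6, 0, 0, -5, 0, 0.6, 0, 0, 0, 0, 0.6, 0, 0, 0, 0, 0.6, 0, 0, 0, 0, 0.6, 0, 0, 0, 0, 0.6]

```text
time: 20.9
tool_pos: [0.4655, 0.1522, 0.1333]
tool_rot: [180.0, 0.0, -179.7]
contact_force: [-0.7, 0.4, -0.1]
gripper_width: 0.0512
grasp_force: 0.0
```

Run:
```python
from h import *
o=ctrl.get_obs(); print(o["tool_pos"],o["contact_force"].round(1))
a=ctrl.grab_frame("wrist"); b=ctrl.grab_frame("side")[160:250,270:350]; s=ctrl.grab_frame("scene")[160:250,310:430]
cv2.imwrite("pics/g.png",np.hstack([cv2.resize(a,(266,200)),cv2.resize(b,(266,300),interpolation=2)[:200] if 0 else cv2.resize(b,(178,200),interpolation=2),cv2.resize(s,(266,200),interpolation=2)]))
c=ctrl.get_calibration("side"); h=cv2.cvtColor(ctrl.grab_frame("side"),cv2.COLOR_BGR2HSV).astype(int)
print("tcp side",proj(c,[o["tool_pos"]]).round(1), "tcp-57y",proj(c,[o["tool_pos"]+[0,-.04,0]]).round(1),proj(c,[o["tool_pos"]+[0,-.04,-.019]]).round(1))
for y in range(200,232,2): print(y,"".join("#" if v<70 else "." if v<140 else " " for v in h[y,285:345,2]))
```

```text
[0.46554321 0.15216649 0.13329706] [-0.7  0.4 -0.1]
tcp side [[308.7 215.7]] tcp-57y [[309.2 222.3]] [[309.3 227.4]]
200                   ..########..       .............          
202                    ..#######..       .............          
204             .........######..     ..................        
206            ....   ...######..   ......................      
208            ...     ...######.     ......................    
210                     ...###....        .................     
212                      ..###.....        ..............       
214                      ..###......      ................      
216                      ..###... .     ...................     
218                       ......          ......................
220                       ..                ....................
222                        .          ...    ...................
224                        ......  .............................
226                       ......................................
228                      ........##.............................
230               .............##...............................
```

Emit:
jog_arm:
  plan: [0, -1, -4, 0, 0.6, 0, 0, -4, 0, 0.6, 0, 0, -4, 0, 0.6, 0, 0, -4, 0, 0.6, 0, 0, -2, 0, 0.6, 0, 0, 0, 0, 0.6, 0, 0, 0, 0, 0.6, 0, 0, 0, 0, 0.6]

```text
time: 21.77
tool_pos: [0.4654, 0.1511, 0.115]
tool_rot: [180.0, 0.0, -179.7]
contact_force: [-0.3, 0.4, -0.6]
gripper_width: 0.0511
grasp_force: 0.0
```

Emit:
jog_arm:
  plan: [0, 0, 0, 0, 0.3, 0, 0, 0, 0, 0.2, 0, 0, 0, 0, 0.1, 0, 0, 0, 0, 0, 0, 0, 0, 0, 0, 0, 0, 0, 0, 0, 0, 0, 0, 0, 0, 0, 0, 0, 0, 0]
  grip_force: 80

```text
time: 22.43
tool_pos: [0.4653, 0.1508, 0.1153]
tool_rot: [-180.0, 0.0, -179.7]
contact_force: [-1.7, -1.6, 6.3]
gripper_width: 0.029
grasp_force: 78.3
```

Emit:
jog_arm:
  plan: [-3, 0, 3, 0, 0, -5, 0, 5, 0, 0, -5, 0, 5, 0, 0, -5, 0, 5, 0, 0, -5, 0, 5, 0, 0, -5, 0, 5, 0, 0, 0, 0, 0, 0, 0, 0, 0, 0, 0, 0]

```text
time: 23.1
tool_pos: [0.4369, 0.1511, 0.1435]
tool_rot: [180.0, 0.0, -179.7]
contact_force: [0.5, -1.1, -0.7]
gripper_width: 0.0289
grasp_force: 78.6
```

```bash
cat > tip.py <<'E'
from h import *
o=ctrl.get_obs(); print(o["tool_pos"].round(4),o["contact_force"].round(1),o["grasp_force"].round(1),o["gripper_width"].round(4),o["q"].round())
E
python3 tip.py
```

```text
Traceback (most recent call last):
  File "tip.py", line 2, in <module>
    o=ctrl.get_obs(); print(o["tool_pos"].round(4),o["contact_force"].round(1),o["grasp_force"].round(1),o["gripper_width"].round(4),o["q"].round())
                                                                               ^^^^^^^^^^^^^^^^^^^^^^
AttributeError: 'float' object has no attribute 'round'
```

Emit:
jog_arm:
  plan: [-6, 0, 6, 0, 0, -6, 0, 6, 0, 0, -6, 0, 6, 0, 0, -6, 0, 6, 0, 0, -6, 0, 6, 0, 0, -6, 0, 6, 0, 0, -6, 0, 6, 0, 0, -6, 0, 6, 0, 0]

```text
time: 23.77
tool_pos: [0.3878, 0.1507, 0.1914]
tool_rot: [-180.0, -0.1, -179.7]
contact_force: [0.1, -0.6, -2.5]
gripper_width: 0.029
grasp_force: 78.6
```

Emit:
jog_arm:
  plan: [-4, 0, 4, 0, 0, 0, 0, 0, 0, 0, 0, 0, 0, 0, 0, 0, 0, 0, 0, 0, 0, 0, 0, 0, 0, 0, 0, 0, 0, 0, 0, 0, 0, 0, 0, 0, 0, 0, 0, 0]

```text
time: 24.43
tool_pos: [0.3854, 0.151, 0.1948]
tool_rot: [-180.0, -0.0, -179.7]
contact_force: [1.0, 0.4, -3.1]
gripper_width: 0.0285
grasp_force: 78.6
```

```bash
sed -i 's/o\["grasp_force"\].round(1),o\["gripper_width"\].round(4)/o["grasp_force"],o["gripper_width"]/' tip.py
cat >> tip.py <<'E'
im=ctrl.grab_frame("side"); cv2.imwrite("pics/s_now.png",im); cv2.imwrite("pics/c_now.png",ctrl.grab_frame("scene"))
E
python3 tip.py
```

```text
[0.3854 0.151  0.1948] [ 1.   0.4 -3.1] 78.64794373512268 0.02852613532271317 [-19.  15. -11. 132.   5.  33.  57.]
```

Chisel drawn free. Lifting and carrying it over the tray; I'll level it by resting the blade on the fixed far wall while lowering the gripper.

Emit:
jog_arm:
  plan: [0, 0, 20, 0, 0, 0, 0, 25, 0, 0, 0, 0, 20, 0, 0, 10, -18, 0, 0, 0, 18, -30, 0, 0, 0, 18, -30, 0, 0, 0, 18, -30, 0, 0, 0, 18, -30, 0, 6.3, 0]

```text
time: 25.2
tool_pos: [0.4677, 0.0116, 0.26]
tool_rot: [-180.0, -0.0, -173.3]
contact_force: [1.2, 0.9, -1.9]
gripper_width: 0.0288
grasp_force: 79.4
```

Emit:
jog_arm:
  plan: [18, -30, 0, 6.3, 0, 18, -30, 0, 0, 0, 18, -30, 0, 0, 0, 18, -30, 0, 0, 0, 18, -30, 0, 0, 0, 18, -30, 0, 0, 0, 18, -30, 0, 0, 0, 10, -18, 0, 0, 0]

```text
time: 25.87
tool_pos: [0.6047, -0.2198, 0.2595]
tool_rot: [-179.8, 0.0, -167.3]
contact_force: [-0.1, -0.2, -2.3]
gripper_width: 0.0291
grasp_force: 79.3
```

```bash
cat >> tip.py <<'E'
print("local",(Rz(YT).T@(o["tool_pos"]-T)).round(4),o["tool_rot"].round(1))
E
python3 tip.py
```

```text
[ 0.6047 -0.2198  0.2595] [-0.1 -0.2 -2.3] 79.34935569763184 0.029089574819406182 [ 17.  26.  -2. 102.   1.  52. 117.]
local [0.0157 0.0077 0.2595] [-179.8    0.  -167.3]
```

Emit:
jog_arm:
  plan: [5, -7, 0, 0, 0, 0, 0, -25, 0, 0, 0, 0, -25, 0, 0, 0, 0, -25, 0, 0, 0, 0, -25, 0, 0, 0, 0, -20, 0, 0, 0, 0, 0, 0, 0, 0, 0, 0, 0, 0]
  grip_force: 45

```text
time: 26.63
tool_pos: [0.6078, -0.2205, 0.1393]
tool_rot: [179.9, -0.1, -167.0]
contact_force: [0.2, -0.1, -2.3]
gripper_width: 0.0285
grasp_force: 79.4
```

Emit:
jog_arm:
  plan: [0, 0, -6, 0, 0, 0, 0, -6, 0, 0, -3, -0.5, -6, 0, 0, -3, -0.5, -6, 0, 0, 0, 0, 0, 0, 0, 0, 0, 0, 0, 0, 0, 0, 0, 0, 0, 0, 0, 0, 0, 0]

```text
time: 27.3
tool_pos: [0.6066, -0.2235, 0.118]
tool_rot: [-179.8, 0.5, -167.1]
contact_force: [5.0, 0.2, 2.7]
gripper_width: 0.0295
grasp_force: 79.7
```

Emit:
jog_arm:
  plan: [-3, -0.5, -7, 0, 0, -3, -0.5, -7, 0, 0, -3, -0.5, -7, 0, 0, -3, -0.5, -7, 0, 0, 0, 0, 0, 0, 0, 0, 0, 0, 0, 0, 0, 0, 0, 0, 0, 0, 0, 0, 0, 0]

```text
time: 27.97
tool_pos: [0.5907, -0.2263, 0.0887]
tool_rot: [-179.9, 0.0, -167.2]
contact_force: [0.6, -3.6, 4.8]
gripper_width: 0.029
grasp_force: 78.9
```

```bash
python3 tip.py
python3 - <<'E'
from h import *
im=cv2.imread("pics/c_now.png")
print(0)
E
```

```text
[ 0.5907 -0.2263  0.0887] [ 0.6 -3.6  4.8] 78.85048627853394 0.02897146461447978 [ 18.  37.  -2. 110.   2.  33. 118.]
local [0.0006 0.0045 0.0887] [-179.9    0.  -167.2]
0
```

Emit:
jog_arm:
  plan: [-2, -0.5, -6, 0, 0, -2, -0.5, -6, 0, 0, -2, -0.5, -6, 0, 0, -2, -0.5, -6, 0, 0, -1, 0, -6, 0, 0, -1, 0, -4, 0, 0, 0, 0, 0, 0, 0, 0, 0, 0, 0, 0]

```text
time: 28.73
tool_pos: [0.5816, -0.2268, 0.0543]
tool_rot: [-180.0, 0.1, -167.1]
contact_force: [4.5, -1.5, 3.3]
gripper_width: 0.0289
grasp_force: 77.8
```

```bash
python3 tip.py
```

```text
[ 0.5816 -0.2268  0.0543] [ 4.5 -1.5  3.3] 77.83349990844727 0.02885905789791717 [ 19.  40.  -2. 111.   3.  29. 118.]
local [-0.0084  0.0061  0.0543] [-1.800e+02  1.000e-01 -1.671e+02]
```

Emit:
jog_arm:
  plan: [0, 0, -4, 0, 0, 0, 0, 0, 0, 0, 0, 0, 0, 0, 0, 0, 0, 10, 0, 0, 0, 0, 20, 0, 0, 0, 0, 25, 0, 0, 0, 0, 25, 0, 0, 0, 0, 10, 0, 0]
  grip_force: 110

```text
time: 29.5
tool_pos: [0.5777, -0.2257, 0.1413]
tool_rot: [179.9, -0.3, -167.0]
contact_force: [0.9, -1.0, -2.2]
gripper_width: 0.0288
grasp_force: 108.7
```

Emit:
jog_arm:
  plan: [-10, -4, 0, 0, 0, -20, -5, 0, 0, 0, -20, -5, 0, 0, 0, -20, -5, 0, 0, 0, -20, -5, 0, 0, 0, -10, -4, 0, 0, 0, -4, -2, 0, 0, 0, 0, 0, 0, 0, 0]

```text
time: 30.17
tool_pos: [0.4739, -0.2572, 0.139]
tool_rot: [179.9, -0.2, -167.2]
contact_force: [0.1, -0.3, -2.9]
gripper_width: 0.0288
grasp_force: 108.6
```

```bash
python3 tip.py
python3 - <<'E'
import cv2,numpy as np
def t(f,x,y,w,h):
    o=cv2.resize(cv2.imread(f)[y:y+h,x:x+w],(400,300),interpolation=2)
    for k in range(20,w,20): cv2.putText(o,str(x+k),(int(k*400/w)-10,8),0,.3,(255,0,255),1); cv2.line(o,(int(k*400/w),10),(int(k*400/w),15),(255,0,255),1)
    for k in range(20,h,20): cv2.putText(o,str(y+k),(0,int(k*300/h)+3),0,.3,(255,0,255),1); cv2.line(o,(22,int(k*300/h)),(27,int(k*300/h)),(255,0,255),1)
    return o
cv2.imwrite("pics/f.png",np.hstack([t("pics/c_now.png",120,240,168,126),t("pics/s_now.png",280,230,160,120)]))
E
```

```text
[ 0.4739 -0.2572  0.139 ] [ 0.1 -0.3 -2.9] 108.62370729446411 0.02882672657974643 [ 26.  28.  -3. 120.   2.  32. 124.]
local [-0.1201  0.0004  0.139 ] [ 179.9   -0.2 -167.2]
```

View pics/f.png

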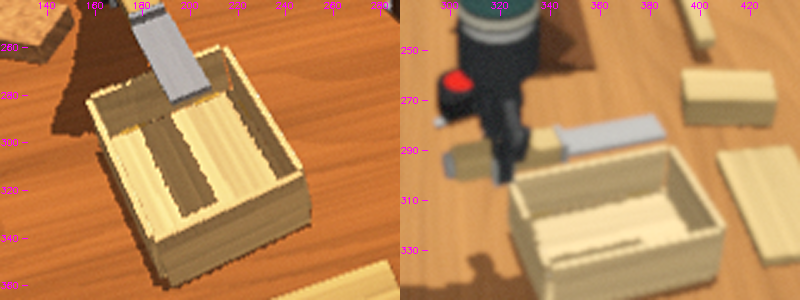

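The picture shows all three walls upright and the chisel in the fingers about level: tip at scene (200,282) / side (385,281), shoulder at scene (184,249) / side (345,288).

Run:
```python
from h import *
C=[ctrl.get_calibration(n) for n in("scene","side")]
def tri(a,b):
    f=lambda X:np.concatenate([proj(C[0],[X])[0]-a,proj(C[1],[X])[0]-b]); r=least_squares(f,[.55,-.23,.15]); print(r.x.round(4),r.fun.round(1)); return r.x
tip=tri((200.2,282),(384.8,281.2)); sh=tri((183.8,249.2),(344.8,288)); d=tip-sh
print(np.linalg.norm(d),"tilt",np.degrees(np.arcsin(d[2]/np.linalg.norm(d))),"yaw",np.degrees(np.arctan2(d[1],d[0])),"mid local",(Rz(YT).T@((tip+sh)/2-T)).round(4))
```

```text
[ 0.6398 -0.2208  0.1592] [-0.2  0.4 -0.4 -0.5]
[ 0.5376 -0.241   0.1606] [-0.2  0.6 -0.5 -0.6]
0.1042207997131277 tilt -0.8114200765377738 yaw 11.17261923353571 mid local [-0.0024  0.0005  0.1599]
```

Level within 1°, mid-blade 2 mm from the tray middle, height 0.16 m. Let it settle, then hand in.

Emit:
jog_arm:
  plan: [0, 0, 0, 0, 0, 0, 0, 0, 0, 0, 0, 0, 0, 0, 0, 0, 0, 0, 0, 0, 0, 0, 0, 0, 0, 0, 0, 0, 0, 0, 0, 0, 0, 0, 0, 0, 0, 0, 0, 0]

```text
time: 30.93
tool_pos: [0.4763, -0.257, 0.14]
tool_rot: [-180.0, 0.0, -167.1]
contact_force: [1.3, 0.2, -2.7]
gripper_width: 0.0289
grasp_force: 108.6
```

```bash
python3 -c "
from rig import ctrl
print(ctrl.hand_in())"
```

```text
the job is handed in; nothing more can be done
None
```

I handed the job in at about 31 s (no verdict came back): the three walls are upright, and the large chisel is held still and level (within about 1°), 16 cm above the bench, with its mid-blade about 2 mm from the tray middle by the last camera measurement.

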